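# Roll the coin chute jig's thumbwheel until the jaw closes to the gauge mark

### The arm

A 6-joint arm with a two-finger parallel gripper is mounted at the origin on the work surface. World frame = base frame: x ahead of the robot, y to its left, z up, the work surface at z = 0. Lengths are in m, angles in rad, forces in N, time in s.
With the tool pointing down it reaches from about 0.35 to 0.775 m from the base axis. Payload 5.5 kg.
Tool frame: the origin (TCP) lies at the very end of the fingers, on their centre line; the grasp point (between the pads) lies 19 mm behind it; z points along the fingers, y is the direction in which the jaws open and shut (so a half turn about z gives the same grasp; the last joint's range is limited). The gripper opens to 85 mm and grips with 20 to 120 N. Pads are 22 mm wide; open, the fingers measure 114 mm over their backs; the gripper's body (76 mm by 85 mm) begins 54 mm behind the grasp point. The pads swing forward as they close: fully open they stand 13 mm farther back than shut.
Start: joints at [-1.405, 0.313, 0.046, 1.304, 0, 1.431], TCP at [0.173, -0.548, 0.203] pointing down, gripper open.
Joint ranges: [-2.76, 2.76], [-0.86, 1.69], [-1.03, 1.26], [-2.2, 2.34], [-1.47, 1.5], [-3.14, 3.14]. Speed limits (rad/s): [2.57, 2.57, 3.14, 3.14, 3.14, 3.14].

### API

Orientations are given as a unit quaternion [w, x, y, z].
In Python, from workcell import get_state, imaging, env, spotter gives the robot as it stands.
- The arm moves only by the tool play_rows, never from a script. Its argument "moves" is a list of rows, each an object with "claw": the finger opening in cm, from 0 to 8.54; "delta_pos": the shift along the tool's x, y, z in cm, a list of three; "twist": the turn about the tool's z in degrees. A call has 1 to 12 rows; each row is the pose to reach, as a shift and turn from the pose commanded when the call began, along the tool's axes at that moment; what a row does not reach only later rows make up. A row lasts 1/8 s, in which the tool goes at most 62.5 mm and 10.7 degrees, less where a joint would pass 70% of its speed; a pose out of reach is approached as far as the arm can. A call with a gripper value outside its range is refused whole. The fingers move at their own pace and stop on an object; "force" is the grip in N (left out, the last holds). Time passes only in rows, so rows that repeat a pose let the fingers close. It gives the time, the measured TCP pose, the force and the opening at its end, in the units of the state.
- get_state(): the state, without advancing time (a new reading comes with each control period).
- imaging.read_camera(name): name is "side" or "top" or "wrist"; returns the picture (400x640x3 uint8, red, green, blue); there is no depth.
- imaging.camera_info(name): a dict with "fx", "fy", "cx", "cy" (pixels), "k1" (the pictures are not rectified: a ray, as slopes to the right and down, at radius r is drawn at 1 + k1 r^2 times it, then the intrinsics apply), "world_to_cam" (4x4, takes a point from world to camera coordinates). Camera axes: x right, y down, z forward; pixel columns grow to the right and rows downward; lengths in m; the calibration is good to about 2 mm. A picture is of the moment at which its call begins: read the wrist's pose just before it. camera_info takes no time and is no camera call; for the wrist camera it gives the pose at the moment of the call.
- env.hand_in(): hands the job in, once; it reports no verdict.
Trained networks look in the newest picture that a camera, given by its name, has taken for a name from the list of things; names that differ only in an ending like _2 or _b are one class to them, and where a whole thing is asked for, a point or a joint stands for the part that bears it (a point fixed in the world has none). Each returns a list of dicts, best first, with "conf" (0 to 1); they miss things now and then, are a little off and sometimes report something else, mostly with a low value. They report only what shows in the picture. A call takes as long as a camera call.
- spotter.spot_in(camera, query): "extent" ([left, top, right, bottom] in pixels, round what is visible of it).
The state is a dict: "clock": time; "joint_pos": joint angles; "qvel": joint speeds; "tau": joint torques, N m; "tcp_pos": TCP position; "orientation": TCP orientation; "wrist_force": force on the tool from outside, world axes, zero at the start; "ft_torque": the same for the moment, N m; "finger_gap": finger opening in m.
Only numpy, scipy, OpenCV 4.12 (cv2) and the standard library are available. Lean on these libraries where they do the work, as an engineer would, in place of code of your own. Each camera call takes 0.05 s, during which the arm holds its last target. There are 200 camera calls.

### The job

On the coin chute jig, roll the knurled thumbwheel under a fingertip until the moving jaw has closed the gap as far as the gauge mark, so that the jaw's pointer stands in line with the white mark on the rider beside it; then take the finger away. Move the jaw only by rolling the wheel, leave the gauge rider untouched, and do not lift or shift the jig or the things lying around it.

Things in the scene. Friction and masses are not known exactly. Their poses are not given: they have to be found in the camera images.
- jig: Heavy (4.5 kg) cast iron jig standing loose on the bench, base plate 180 x 240 x 18 mm. Origin: centre of the underside. x runs across the plate from the wheel to the jaws, y along its length, z up. On its +x half stand the fixed jaw (grey block, 52 mm high, gap face at y = 8 mm), the moving jaw and the gauge rider. All but the wheel stays below 87 mm above the bench.
- wheel_top (a point): Highest point of the thumbwheel's rim: 98 mm above the bench, at x -32, y 0 mm in the jig's frame. It is fixed to the jig and does not turn with the wheel.
- wheel: Knurled steel thumbwheel on edge between two cheeks, 72 mm across, 22 mm wide, upper 12 mm bare. Origin: on its axle (along the jig's x), 62 mm up; axes turn with it. Stroking its top to the jig's +y closes the gap, to -y opens it: 36 mm of rim = 10 mm of jaw. 1.4 N at the rim turns it; it stays where left. Its axle is rigid and does not give: press with some 3 to 10 N.
- jaw: Moving jaw, grey block 38 x 30 x 30 mm sliding along the jig's y to the fixed jaw, with a steel pointer blade 3 mm wide standing 16 mm out of its +x side, at its gap face. Origin: top of the pointer's tip, mid width, 52 mm above the bench; axes parallel to the jig's. It starts about 15 to 40 mm short of the mark, on the -y side.
- rider: Gauge rider, dark iron block 22 x 30 x 28 mm at the jig's +x edge beside the jaw, clamped at a setting that differs each time. A white line 5 mm wide crosses its top along x. Origin: middle of that line's width, at its end by the pointer, 52 mm above the bench; axes parallel to the jig's. The jaw is set when its origin has this same y in the jig's frame.
- roller: Bystander: white nylon coin roller standing on end, a spool 40 mm across and 48 mm high. Origin: centre of the underside.
- weights: Bystander: three zinc coin weights in one stepped stack, 48, 40 and 32 mm across, 30 mm high together. Origin: centre of the underside.
- cover: Bystander: olive green sheet coin acceptor cover lying face up, 75 x 110 mm, 28 mm high. Origin: centre of the underside.
- rivet_setter: Bystander: fixed cast iron lever-action rivet setter at the left of the bench, base 200 x 120 mm, 370 mm high with its lever. Origin: centre of the underside.

How it is judged:
By the outcome, as a careful person would: the job done as asked, in the order asked, and still so for the second after the job is handed in, with the robot touching nothing.
It also fails if it takes over 54 s, if anything falls off the work surface, if the arm or the gripper's body presses on something with over 40 N, if the wrist force passes 120 N, or if a joint passes its speed limit or range.

## Working session

There is one attempt and no reset: what is moved stays moved. The work goes in short steps, Python scripts to look and compute and a tool call to move; the robot and the scene stay as the last step left them, time stands still between calls to the robot, and variables do not carry over. Pictures are saved under pics/ and viewed, about 8 in all and at most 12, crops included, and the job is handed in when it is done.

Besides the shell and the picture viewer there is one more tool, called after "Emit:" as name([rows], argument=value, ...), one row to a line, values as JSON. play_rows: Moves the arm, as the interface text tells. Its arguments: {"type":"object","properties":{"moves":{"type":"array"},"force":{"type":"number"}},"required":["moves"]}

```bash
ls; mkdir -p pics
cat > h.py <<'E'
import numpy as np, cv2
from workcell import get_state, imaging, env, spotter
def K(ci): return np.array([[ci['fx'],0,ci['cx']],[0,ci['fy'],ci['cy']],[0,0,1.]])
def ray(ci,px):
    p=cv2.undistortPoints(np.array(px,float).reshape(-1,1,2),K(ci),np.array([ci['k1'],0,0,0.])).reshape(-1,2)
    # model: drawn=(1+k1 r^2)*slope, same as opencv
    T=np.array(ci['world_to_cam']);R=T[:3,:3];c=-R.T@T[:3,3]
    return c,np.c_[p,np.ones(len(p))]@R
def atz(ci,px,z):
    c,d=ray(ci,px); z=np.broadcast_to(z,(len(d),)); return c+d*((z-c[2])/d[:,2])[:,None]
def proj(ci,P):
    T=np.array(ci['world_to_cam']);r,_=cv2.Rodrigues(T[:3,:3])
    return cv2.projectPoints(np.array(P,float).reshape(-1,1,3),r,T[:3,3],K(ci),np.array([ci['k1'],0,0,0.]))[0].reshape(-1,2)
def save(n,im,crop=None,s=1):
    if crop: im=im[crop[1]:crop[3],crop[0]:crop[2]]
    cv2.imwrite('pics/'+n,cv2.resize(im[...,::-1],None,fx=s,fy=s,interpolation=cv2.INTER_CUBIC))
E
python3 - <<'E'
from h import *
s=get_state();print(s)
for n in ['top','side']:
    im=imaging.read_camera(n);save(n+'0.png',im);np.save(n+'0.npy',im)
    ci=imaging.camera_info(n);c,_=ray(ci,[[320,200]]);print(n,c,ci['fx'],ci['k1'])
    for q in ['jig','wheel','jaw','rider','rivet_setter']:
        print(q,[(np.round(d['extent']),round(d['conf'],2)) for d in spotter.spot_in(n,q)[:2]])
E
```

```text
pics
{'clock': 0.0, 'joint_pos': array([-1.40454441e+00,  3.13973411e-01,  4.49722168e-02,  1.30358623e+00,
       -7.48650297e-06,  1.43120479e+00]), 'qvel': array([0.0001731 , 0.00030842, 0.00076746, 0.00044865, 0.00142356,
       0.00011096]), 'tau': array([-1.59037827e-04, -4.80627859e+01,  2.98532957e+01,  1.91324466e-02,
       -1.94655895e-04,  1.96380171e-06]), 'tcp_pos': array([ 0.17303067, -0.54776095,  0.2016215 ]), 'orientation': array([-8.95419064e-04,  9.88329844e-01,  1.52326351e-01, -1.56803944e-05]), 'wrist_force': array([0.60485346, 0.01115045, 0.37998293]), 'ft_torque': array([ 0.0344791 , -0.00703797,  0.04161168]), 'finger_gap': 0.08539100793179064}
top [0.34426397 0.16504619 1.39212033] 482.68701706824424 -0.017632802549490734
jig [(array([326., 179., 420., 259.]), 0.62)]
wheel [(array([359., 220., 388., 234.]), 0.82), (array([308., 175., 324., 195.]), 0.67)]
jaw [(array([395., 208., 408., 219.]), 0.7)]
rider [(array([381., 187., 397., 198.]), 0.49)]
rivet_setter [(array([120., 202., 223., 281.]), 0.73)]
side [0.12989403 0.85918524 0.75297549] 380.7759144768123 -0.026300948783090673
jig [(array([296., 174., 399., 232.]), 0.72)]
wheel [(array([344., 178., 364., 202.]), 0.66)]
jaw [(array([344., 176., 358., 181.]), 0.49)]
rider []
rivet_setter [(array([186., 224., 320., 399.]), 0.61)]
```

Run:
```python
from h import *
t=np.load('top0.npy');save('topc.png',t,(300,150,450,280),5)
ci=imaging.camera_info('top');T=np.array(ci['world_to_cam']);print(T)
```

```text
[[ 1.89862222e-02 -9.99812512e-01  3.80326704e-03  1.53184364e-01]
 [-9.86438204e-01 -1.93522510e-02 -1.62988219e-01  5.69688361e-01]
 [ 1.63031262e-01 -6.57157371e-04 -9.86620685e-01  1.31747738e+00]
 [ 0.00000000e+00  0.00000000e+00  0.00000000e+00  1.00000000e+00]]
```

View pics/top0.png

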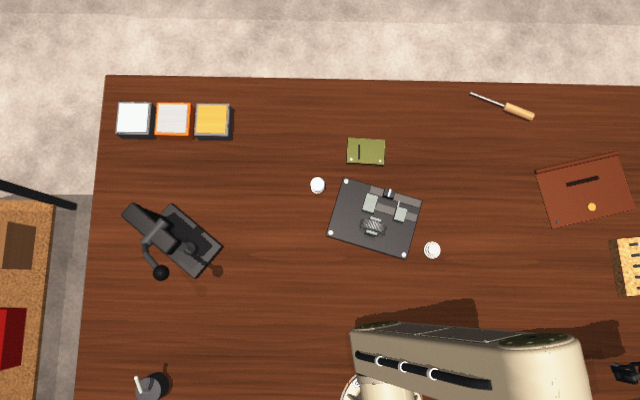

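View pics/topc.png

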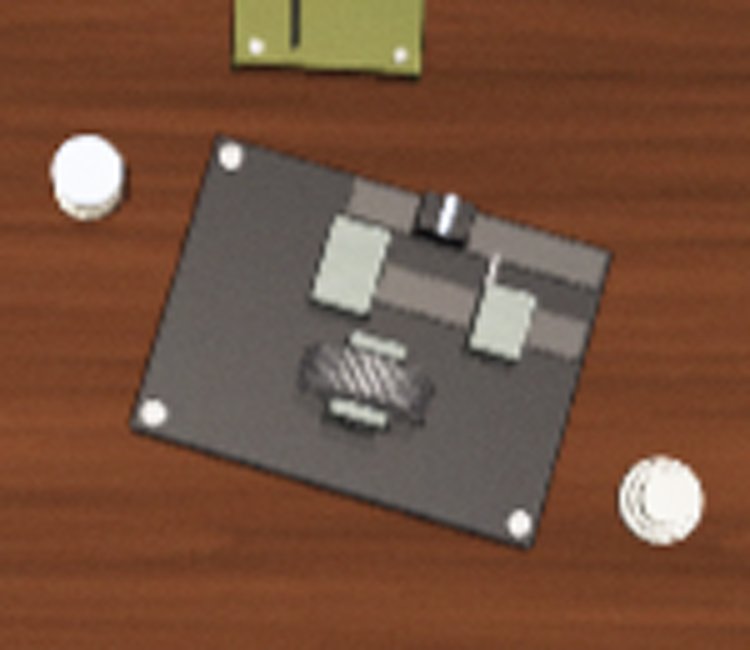

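The crop (5x) shows the jig with the wheel at crop (368,372), fixed jaw at (350,265), moving jaw at (503,322), pointer tip near (495,255), and white mark at about (448,215). The bystanders stand clear of the jig.

```bash
cat >> h.py <<'E'
def fitjig(ci,px):
    # corner order: (+x,+y),(+x,-y),(-x,-y),(-x,+y) top of plate
    W=atz(ci,px,0.018)[:,:2];L=np.array([[.09,.12],[.09,-.12],[-.09,-.12],[-.09,.12]])
    c=W.mean(0);H=(L-L.mean(0)).T@(W-c);U,S,V=np.linalg.svd(H);R=(U@V).T
    return R,c,np.linalg.norm(W-c-L@R.T,axis=1)
E
python3 - <<'E'
from h import *
ci=imaging.camera_info('top');o=np.array([300,150])
px=np.array([[215,138],[610,253],[530,548],[132,432]])/5+o
R,c,res=fitjig(ci,px);yaw=np.degrees(np.arctan2(R[1,0],R[0,0]))
print('jig',c,yaw,res)
wt=np.r_[c+R@[-.032,0],.098];print('wheel_top',wt,np.hypot(*wt[:2]),proj(ci,[wt]),(proj(ci,[wt])-o)*5)
def j(p,z): return (R.T@(atz(ci,[np.array(p)/5+o],z)[0,:2]-c))*1000
print('ptr',j([495,257],.052),'markend',j([446,236],.052),j([450,197],.052))
s=get_state();
w,x,y,z=s['orientation'];X=np.array([1-2*(y*y+z*z),2*(x*y+w*z)]);Y=np.array([2*(x*y-w*z),1-2*(x*x+z*z)])
print('toolX',X,'toolY',Y,'jigx',R[:,0],'jigy',R[:,1])
E
```

```text
jig [0.52394406 0.02360375] -15.252939323302892 [0.00126546 0.00209823 0.00278646 0.00296156]
wheel_top [0.4930713  0.03202234 0.098     ] 0.494110043955995 [[374.22246863 225.72891744]] [[371.11234317 378.64458721]]
ptr [ 60.41439327 -51.88893344] markend [ 64.21384883 -22.24709196] [ 86.46767495 -18.58485014]
toolX [0.95361007 0.30104457] toolY [ 0.30104457 -0.95361006] jigx [ 0.96477383 -0.26308071] jigy [0.26308071 0.96477383]
```

Emit:
play_rows([
  {"claw":0,"delta_pos":[47.5,-45,0],"twist":-57},
  {"claw":0,"delta_pos":[47.5,-45,0],"twist":-57},
  {"claw":0,"delta_pos":[47.5,-45,0],"twist":-57},
  {"claw":0,"delta_pos":[47.5,-45,0],"twist":-57},
  {"claw":0,"delta_pos":[47.5,-45,0],"twist":-57},
  {"claw":0,"delta_pos":[47.5,-45,0],"twist":-57},
  {"claw":0,"delta_pos":[47.5,-45,0],"twist":-57},
  {"claw":0,"delta_pos":[47.5,-45,0],"twist":-57},
  {"claw":0,"delta_pos":[47.5,-45,0],"twist":-57},
  {"claw":0,"delta_pos":[47.5,-45,0],"twist":-57},
  {"claw":0,"delta_pos":[47.5,-45,0],"twist":-57},
  {"claw":0,"delta_pos":[47.5,-45,0],"twist":-57},
])

```text
clock: 2.1
tcp_pos: [0.4912, 0.0255, 0.2023]
orientation: [0.0, 0.795, 0.607, -0.0]
wrist_force: [-0.4, 0.1, -1.0]
finger_gap: 0.0001
```

Emit:
play_rows([
  {"claw":0,"delta_pos":[0,0,0],"twist":0},
  {"claw":0,"delta_pos":[0,0,0],"twist":0},
])

```text
clock: 2.35
tcp_pos: [0.4901, 0.0227, 0.2026]
orientation: [0.0, 0.796, 0.605, -0.0]
wrist_force: [-0.7, -0.3, -0.2]
finger_gap: 0.0002
```

Run:
```python
from h import *
ci=imaging.camera_info('wrist');im=imaging.read_camera('wrist');save('w1.png',im);np.save('w1.npy',im);np.save('w1ci.npy',ci,allow_pickle=True)
s=get_state();print(s['clock'],s['tcp_pos'],s['orientation'],s['wrist_force'],s['finger_gap'])
print(ray(ci,[[320,200]]),proj(ci,[s['tcp_pos']]))
for q in ['wheel_top','wheel','jaw','rider']:
    print(q,[(np.round(d['extent']),round(d['conf'],2)) for d in spotter.spot_in('wrist',q)[:2]])
```

```text
2.4 [0.49023378 0.02267178 0.20263201] [ 1.39591049e-04  7.96468110e-01  6.04680518e-01 -3.04858398e-05] [-0.00989113 -0.55013165 -0.73383372] 0.00011029886871408676
(array([0.51138564, 0.10413031, 0.37367977]), array([[-0.07403519, -0.31547596, -0.94614692]])) [[318.44988001 236.56883752]]
wheel_top [(array([393., 168., 419., 200.]), 0.74), (array([264.,  58., 426., 247.]), 0.71)]
wheel [(array([303., 137., 331., 204.]), 0.94)]
jaw []
rider [(array([390., 168., 419., 198.]), 0.75)]
```

View pics/w1.png

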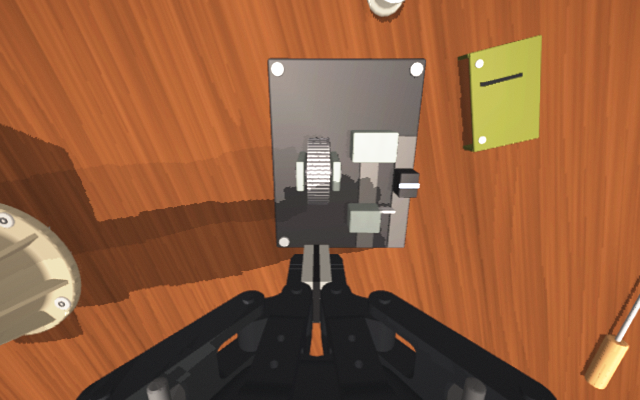

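The wrist view is clear. Plate corners are at about (268,59), (425,59), (405,247) and (277,247). The wheel is at (317,170), the mark at (410,185) and the pointer at (388,212).

Run:
```python
from h import *
im=np.load('w1.npy');save('w1c.png',im,(262,50,437,255),3.4 if 0 else 2.9)
save('w1c.png',im,(335,120,435,255),4.4)
ci=np.load('w1ci.npy',allow_pickle=True).item()
px=[[425,59],[405,247],[277,247],[268,59]]
R,c,res=fitjig(ci,px);print(c,np.degrees(np.arctan2(R[1,0],R[0,0])),res)
wt=np.r_[c+R@[-.032,0],.098];print(wt,proj(ci,[wt]))
tc=imaging.camera_info('top');L=np.array([[.09,.12],[.09,-.12],[-.09,-.12],[-.09,.12]])
print((proj(tc,np.c_[c+L@R.T,[.018]*4])-[300,150])*5)
def j(p,z): return (R.T@(atz(ci,[p],z)[0,:2]-c))*1000
print(j([394,212],.052),j([399,185.5],.052))
```

```text
[0.52482318 0.02479302] -15.506282558015563 [0.00299901 0.0018328  0.00209213 0.00241   ]
[0.49398794 0.03334803 0.098     ] [[318.42749588 179.60840692]]
[[212.77764552 133.97989832]
 [611.1944052  250.3852308 ]
 [530.41900936 550.71908572]
 [124.37375064 429.87060523]]
[ 59.65818874 -52.67999377] [ 62.59384288 -19.44559367]
```

View pics/w1c.png

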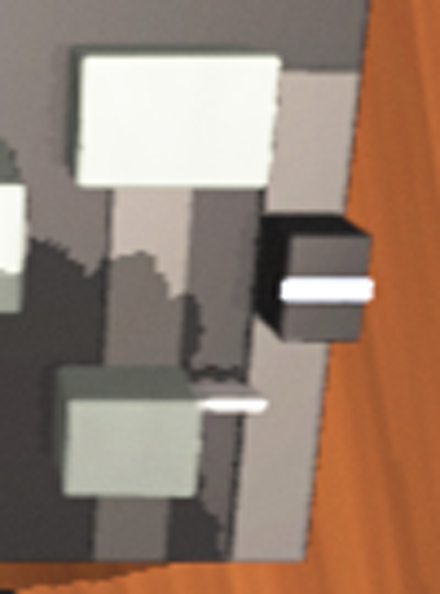

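Emit:
play_rows([
  {"claw":0,"delta_pos":[0.2,0.1,5],"twist":0},
  {"claw":0,"delta_pos":[0.2,0.1,9],"twist":0},
  {"claw":0,"delta_pos":[0.2,0.1,10],"twist":0},
  {"claw":0,"delta_pos":[0.2,0.1,10],"twist":0},
  {"claw":0,"delta_pos":[0.2,0.1,10],"twist":0},
])

```text
clock: 3.22
tcp_pos: [0.4935, 0.0252, 0.1042]
orientation: [0.001, 0.796, 0.605, 0.001]
wrist_force: [-0.2, -0.6, 0.8]
finger_gap: 0.0003
```

Emit:
play_rows([
  {"claw":0,"delta_pos":[0,0,0.2],"twist":0},
  {"claw":0,"delta_pos":[0,0,0.4],"twist":0},
  {"claw":0,"delta_pos":[0,0,0.4],"twist":0},
])

```text
clock: 3.6
tcp_pos: [0.4921, 0.0254, 0.0986]
orientation: [0.0, 0.796, 0.605, 0.0]
wrist_force: [-0.1, 0.3, -0.4]
finger_gap: -0.0001
```

Emit:
play_rows([
  {"claw":0,"delta_pos":[0,0,0.05],"twist":0},
  {"claw":0,"delta_pos":[0,0,0.1],"twist":0},
  {"claw":0,"delta_pos":[0,0,0.1],"twist":0},
])

```text
clock: 3.98
tcp_pos: [0.4921, 0.0254, 0.0974]
orientation: [-0.0, 0.796, 0.605, -0.0]
wrist_force: [-0.2, 0.1, -0.9]
finger_gap: -0.0001
```

Emit:
play_rows([
  {"claw":0,"delta_pos":[0,0,0.05],"twist":0},
  {"claw":0,"delta_pos":[0,0,0.05],"twist":0},
])

```text
clock: 4.22
tcp_pos: [0.4921, 0.0254, 0.0969]
orientation: [0.0, 0.796, 0.605, -0.0]
wrist_force: [0.2, 1.0, -0.4]
finger_gap: -0.0001
```

Emit:
play_rows([
  {"claw":0,"delta_pos":[0,0,0.05],"twist":0},
  {"claw":0,"delta_pos":[0,0,0.05],"twist":0},
])

```text
clock: 4.47
tcp_pos: [0.4921, 0.0254, 0.0964]
orientation: [0.0, 0.796, 0.605, -0.0]
wrist_force: [-1.3, -1.0, 0.5]
finger_gap: -0.0003
```

Emit:
play_rows([
  {"claw":0,"delta_pos":[0,0,-0.3],"twist":0},
  {"claw":0,"delta_pos":[0.7,0,-0.3],"twist":0},
  {"claw":0,"delta_pos":[0.7,0,-0.15],"twist":0},
  {"claw":0,"delta_pos":[0.7,0,-0.15],"twist":0},
])

```text
clock: 4.97
tcp_pos: [0.4938, 0.0323, 0.0978]
orientation: [-0.0, 0.796, 0.606, -0.0]
wrist_force: [0.3, 0.6, -0.3]
finger_gap: 0.0001
```

Emit:
play_rows([
  {"claw":0,"delta_pos":[0,0,0.05],"twist":0},
  {"claw":0,"delta_pos":[0,0,0.05],"twist":0},
])

```text
clock: 5.22
tcp_pos: [0.4939, 0.0321, 0.0974]
orientation: [0.0, 0.796, 0.605, -0.0]
wrist_force: [-0.1, 0.7, -0.1]
finger_gap: 0.0003
```

Emit:
play_rows([
  {"claw":0,"delta_pos":[0,0,0.05],"twist":0},
  {"claw":0,"delta_pos":[0,0,0.05],"twist":0},
])

```text
clock: 5.48
tcp_pos: [0.4939, 0.0321, 0.0969]
orientation: [0.0, 0.796, 0.605, -0.0]
wrist_force: [-0.0, 0.4, 0.0]
finger_gap: -0.0001
```

Emit:
play_rows([
  {"claw":0,"delta_pos":[0,0,0.05],"twist":0},
  {"claw":0,"delta_pos":[0,0,0.05],"twist":0},
])

```text
clock: 5.72
tcp_pos: [0.4939, 0.0321, 0.0964]
orientation: [0.0, 0.796, 0.605, -0.0]
wrist_force: [0.3, 0.7, -0.0]
finger_gap: -0.0001
```

Emit:
play_rows([
  {"claw":0,"delta_pos":[0,0,0.05],"twist":0},
  {"claw":0,"delta_pos":[0,0,0.05],"twist":0},
])

```text
clock: 5.98
tcp_pos: [0.4939, 0.0322, 0.0959]
orientation: [-0.0, 0.796, 0.605, -0.0]
wrist_force: [-0.1, 0.3, 0.0]
finger_gap: -0.0001
```

Run:
```python
from h import *
im=imaging.read_camera('wrist');a=im[120:330,230:430];b=imaging.read_camera('side')[130:235,300:400]
s=get_state();print(s['clock'],s['tcp_pos'],s['wrist_force'])
o=np.hstack([cv2.resize(a,(400,420)),cv2.resize(b,(400,420),interpolation=cv2.INTER_CUBIC)]);save('c2.png',o)
```

```text
6.075 [0.49394529 0.032142   0.09595633] [ 1.06491649 -0.69486677  0.10612912]
```

View pics/c2.png

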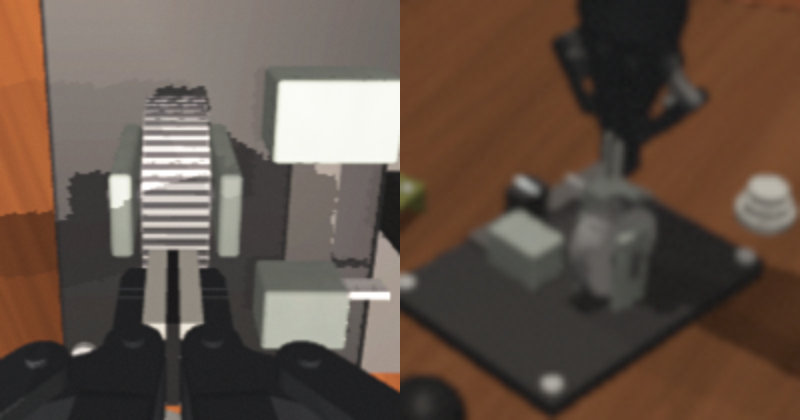

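The wrist crop shows the closed fingertips at crop (172,250), over the wheel's near part. The side view shows the finger on the wheel's top, with no force reading yet.

Run:
```python
from h import *
ci=imaging.camera_info('wrist');s=get_state();t=s['tcp_pos']
jx=np.array([.9636,-.267,0]);jy=np.array([.267,.9636,0])
for w in(-.011,-.005,0,.005,.011):
  print('tip w',w,[np.round(proj(ci,[t+jy*w+[0,0,h]])[0],1).tolist() for h in(0,.003,.006,.01)])
wt=np.array([.4937,.0328,.098])
ax=wt-[0,0,.036]
print('rim',[(a,np.round(proj(ci,[ax+.036*(np.sin(np.radians(a))*jy+[0,0,np.cos(np.radians(a))])])[0],1).tolist()) for a in(-30,-15,0,15,30,45,60,90)])
```

```text
tip w -0.011 [[318.3, 251.3], [318.3, 253.5], [318.3, 255.8], [318.4, 259.0]]
tip w -0.005 [[318.3, 243.3], [318.3, 245.4], [318.3, 247.6], [318.4, 250.7]]
tip w 0 [[318.3, 236.5], [318.3, 238.6], [318.4, 240.7], [318.4, 243.6]]
tip w 0.005 [[318.3, 229.7], [318.3, 231.6], [318.4, 233.6], [318.4, 236.4]]
tip w 0.011 [[318.3, 221.2], [318.4, 223.1], [318.4, 225.0], [318.5, 227.6]]
rim [(-30, [317.6, 257.6]), (-15, [317.7, 248.9]), (0, [317.7, 237.1]), (15, [317.7, 223.3]), (30, [317.7, 208.8]), (45, [317.7, 195.2]), (60, [317.6, 183.9]), (90, [317.5, 170.9])]
```

Emit:
play_rows([
  {"claw":0,"delta_pos":[0,0,0.05],"twist":0},
  {"claw":0,"delta_pos":[0,0,0.05],"twist":0},
])

```text
clock: 6.32
tcp_pos: [0.4939, 0.0322, 0.0954]
orientation: [0.0, 0.796, 0.605, -0.0]
wrist_force: [-0.1, 0.1, 0.0]
finger_gap: 0.0002
```

Emit:
play_rows([
  {"claw":0,"delta_pos":[0,0,0.05],"twist":0},
  {"claw":0,"delta_pos":[0,0,0.05],"twist":0},
])

```text
clock: 6.58
tcp_pos: [0.494, 0.0321, 0.095]
orientation: [0.0, 0.796, 0.605, -0.0]
wrist_force: [-0.3, -0.1, -0.6]
finger_gap: 0.0003
```

Emit:
play_rows([
  {"claw":0,"delta_pos":[0,0,-0.4],"twist":0},
  {"claw":0,"delta_pos":[0.9,0,-0.4],"twist":0},
  {"claw":0,"delta_pos":[0.9,0,-0.2],"twist":0},
  {"claw":0,"delta_pos":[0.9,0,-0.1],"twist":0},
  {"claw":0,"delta_pos":[0.9,0,-0.1],"twist":0},
])

```text
clock: 7.2
tcp_pos: [0.4961, 0.0409, 0.0957]
orientation: [-0.0, 0.796, 0.605, -0.0]
wrist_force: [-0.4, -0.2, 0.3]
finger_gap: 0.0
```

Run:
```python
from h import *
ci=np.load('w1ci.npy',allow_pickle=True).item()
px=[[425,59],[405,247],[277,247],[268,59]]
R,c,res=fitjig(ci,px)
W=atz(ci,px,.018)[:,:2];print('jig-frame corners',(W-c)@R*1000)
tc=imaging.camera_info('top');p2=np.array([[215,138],[610,253],[530,548],[132,432]])/5+[300,150]
print('top',(atz(tc,p2,.018)[:,:2]-c)@R*1000)
a=np.radians(np.arange(-120,121,5));ax=np.c_[-.032+0*a,.036*np.sin(a)];P=np.c_[c+ax@R.T,.062+.036*np.cos(a)]
q=proj(ci,P);print('rows w1',q[:,1].min(),q[:,1].max())
```

```text
jig-frame corners [[  87.85195724  117.90715951]
 [  89.37644868 -118.27652874]
 [ -89.09942175 -118.11162018]
 [ -88.12898416  118.48098941]]
top [[  88.0752615   118.09125128]
 [  88.31913544 -119.72670752]
 [ -88.58889611 -119.37368561]
 [ -89.92220419  115.48513749]]
rows w1 138.3069020922321 203.60227225361484
```

Emit:
play_rows([
  {"claw":0,"delta_pos":[-0.8,0,0],"twist":0},
  {"claw":0,"delta_pos":[-0.8,0,0.05],"twist":0},
  {"claw":0,"delta_pos":[-0.8,0,0.1],"twist":0},
])

```text
clock: 7.58
tcp_pos: [0.4942, 0.0329, 0.095]
orientation: [0.0, 0.796, 0.605, 0.0]
wrist_force: [-0.0, -0.5, -0.2]
finger_gap: 0.0
```

Emit:
play_rows([
  {"claw":0,"delta_pos":[0,0,0.05],"twist":0},
  {"claw":0,"delta_pos":[0,0,0.05],"twist":0},
])

```text
clock: 7.82
tcp_pos: [0.4942, 0.0331, 0.0944]
orientation: [-0.0, 0.796, 0.605, -0.0]
wrist_force: [1.1, -0.0, 0.4]
finger_gap: -0.0
```

Emit:
play_rows([
  {"claw":0,"delta_pos":[0,0,0.05],"twist":0},
  {"claw":0,"delta_pos":[0,0,0.05],"twist":0},
])

```text
clock: 8.07
tcp_pos: [0.4942, 0.0332, 0.0939]
orientation: [0.0, 0.796, 0.605, -0.0]
wrist_force: [-0.0, 0.4, -0.2]
finger_gap: -0.0005
```

Emit:
play_rows([
  {"claw":0,"delta_pos":[0,0,0.05],"twist":0},
  {"claw":0,"delta_pos":[0,0,0.05],"twist":0},
])

```text
clock: 8.32
tcp_pos: [0.4942, 0.0331, 0.0934]
orientation: [0.0, 0.796, 0.605, -0.0]
wrist_force: [0.2, 0.1, 0.3]
finger_gap: 0.0001
```

Run:
```python
from h import *
im=imaging.read_camera('wrist');a=im[200:290,275:365];b=imaging.read_camera('side')[150:220,320:390]
o=np.hstack([cv2.resize(a,(400,400),interpolation=cv2.INTER_CUBIC),cv2.resize(b,(400,400),interpolation=cv2.INTER_CUBIC)])
ci=imaging.camera_info('side');s=get_state();print(s['tcp_pos'],s['wrist_force'])
wt=np.array([.4937,.0328,.098])
print((proj(ci,[s['tcp_pos'],wt])-[320,150])*400/70+[400,0]);save('c3.png',o)
```

```text
[0.49419913 0.03312104 0.0934375 ] [0.02802128 0.16984765 1.11699192]
[[594.76935268 189.97049899]
 [596.52814926 182.72121298]]
```

View pics/c3.png

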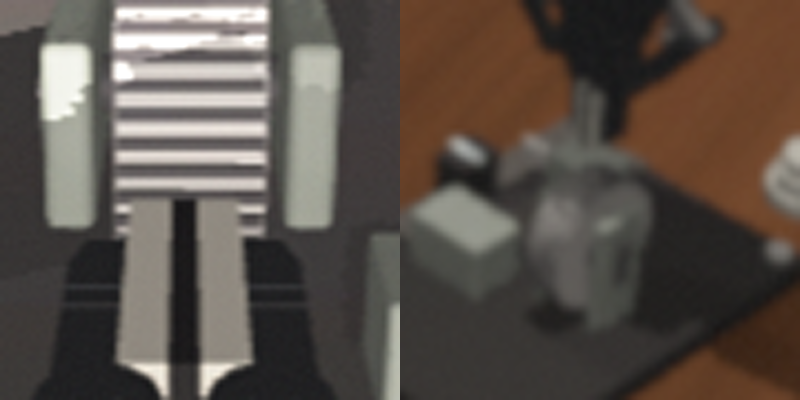

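The wrist crop shows the fingertip end at about (317,244) over the rim with no contact yet. The tip looks several mm behind the nominal TCP, so I'll keep descending in 0.5 mm steps.

Emit:
play_rows([
  {"claw":0,"delta_pos":[0,0,0.05],"twist":0},
  {"claw":0,"delta_pos":[0,0,0.05],"twist":0},
])

```text
clock: 8.68
tcp_pos: [0.4942, 0.0331, 0.0929]
orientation: [0.0, 0.796, 0.605, -0.0]
wrist_force: [-0.8, 0.1, -0.5]
finger_gap: 0.0
```

Emit:
play_rows([
  {"claw":0,"delta_pos":[0,0,0.05],"twist":0},
  {"claw":0,"delta_pos":[0,0,0.05],"twist":0},
])

```text
clock: 8.93
tcp_pos: [0.4942, 0.0331, 0.0924]
orientation: [-0.0, 0.796, 0.605, -0.0]
wrist_force: [1.1, 0.4, 0.8]
finger_gap: 0.0003
```

Emit:
play_rows([
  {"claw":0,"delta_pos":[0,0,0.05],"twist":0},
  {"claw":0,"delta_pos":[0,0,0.05],"twist":0},
])

```text
clock: 9.18
tcp_pos: [0.4942, 0.0331, 0.0919]
orientation: [0.0, 0.796, 0.605, -0.0]
wrist_force: [-0.5, 0.0, 0.6]
finger_gap: 0.0001
```

Emit:
play_rows([
  {"claw":0,"delta_pos":[0,0,0.05],"twist":0},
  {"claw":0,"delta_pos":[0,0,0.05],"twist":0},
])

```text
clock: 9.43
tcp_pos: [0.4942, 0.0331, 0.0914]
orientation: [-0.0, 0.796, 0.605, -0.0]
wrist_force: [0.1, 0.1, -0.5]
finger_gap: -0.0001
```

Emit:
play_rows([
  {"claw":0,"delta_pos":[0,0,0.1],"twist":0},
  {"claw":0,"delta_pos":[0,0,0.1],"twist":0},
])

```text
clock: 9.68
tcp_pos: [0.4942, 0.0331, 0.0904]
orientation: [-0.0, 0.796, 0.605, -0.0]
wrist_force: [-0.4, 0.4, -0.7]
finger_gap: -0.0001
```

Emit:
play_rows([
  {"claw":0,"delta_pos":[0,0,0.1],"twist":0},
  {"claw":0,"delta_pos":[0,0,0.1],"twist":0},
])

```text
clock: 9.93
tcp_pos: [0.4942, 0.0331, 0.0894]
orientation: [-0.0, 0.796, 0.605, -0.0]
wrist_force: [-0.8, -0.2, 0.8]
finger_gap: -0.0001
```

Emit:
play_rows([
  {"claw":0,"delta_pos":[0,0,0.1],"twist":0},
  {"claw":0,"delta_pos":[0,0,0.1],"twist":0},
])

```text
clock: 10.18
tcp_pos: [0.4941, 0.0331, 0.0884]
orientation: [-0.0, 0.796, 0.605, -0.0]
wrist_force: [-0.8, -0.7, -0.4]
finger_gap: -0.0002
```

Run:
```python
from h import *
im=imaging.read_camera('wrist');a=im[200:290,275:365];b=imaging.read_camera('side')[150:220,320:390];c=imaging.read_camera('top')[190:260,340:410]
o=np.hstack([cv2.resize(x,(266,400),interpolation=cv2.INTER_CUBIC) if 0 else cv2.resize(x,(266,266),interpolation=cv2.INTER_CUBIC) for x in(a,b,c)])
s=get_state();print(s['tcp_pos'],s['wrist_force']);save('c4.png',o)
```

```text
[0.49423051 0.03310155 0.08846378] [-0.05916415  0.31498601  0.03608883]
```

View pics/c4.png

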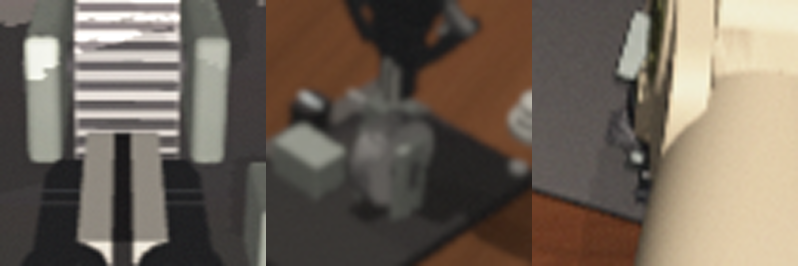

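The finger still shows unoccluded above the rim in the wrist view, with no force. I'll continue down carefully.

Emit:
play_rows([
  {"claw":0,"delta_pos":[0,0,0.1],"twist":0},
  {"claw":0,"delta_pos":[0,0,0.1],"twist":0},
])

```text
clock: 10.58
tcp_pos: [0.4941, 0.0331, 0.0874]
orientation: [-0.0, 0.796, 0.605, -0.0]
wrist_force: [0.5, -1.0, 0.1]
finger_gap: -0.0
```

Emit:
play_rows([
  {"claw":0,"delta_pos":[0,0,0.05],"twist":0},
  {"claw":0,"delta_pos":[0,0,0.05],"twist":0},
])

```text
clock: 10.82
tcp_pos: [0.4942, 0.0331, 0.0869]
orientation: [0.0, 0.796, 0.605, -0.0]
wrist_force: [0.2, 0.3, 0.2]
finger_gap: -0.0003
```

Emit:
play_rows([
  {"claw":0,"delta_pos":[0,0,0.05],"twist":0},
  {"claw":0,"delta_pos":[0,0,0.05],"twist":0},
])

```text
clock: 11.08
tcp_pos: [0.4942, 0.0331, 0.0864]
orientation: [0.0, 0.796, 0.605, -0.0]
wrist_force: [0.1, -0.0, -0.3]
finger_gap: -0.0
```

Emit:
play_rows([
  {"claw":0,"delta_pos":[0,0,0.05],"twist":0},
  {"claw":0,"delta_pos":[0,0,0.05],"twist":0},
])

```text
clock: 11.32
tcp_pos: [0.4942, 0.0331, 0.086]
orientation: [0.0, 0.796, 0.605, -0.0]
wrist_force: [-0.1, -0.4, 0.1]
finger_gap: 0.0003
```

Emit:
play_rows([
  {"claw":0,"delta_pos":[0,0,0.06],"twist":0},
  {"claw":0,"delta_pos":[0,0,0.06],"twist":0},
])

```text
clock: 11.58
tcp_pos: [0.4942, 0.0331, 0.0853]
orientation: [0.0, 0.796, 0.605, -0.0]
wrist_force: [0.2, -0.8, -0.7]
finger_gap: -0.0001
```

Emit:
play_rows([
  {"claw":0,"delta_pos":[0,0,0.06],"twist":0},
  {"claw":0,"delta_pos":[0,0,0.06],"twist":0},
])

```text
clock: 11.82
tcp_pos: [0.4942, 0.0331, 0.0847]
orientation: [0.0, 0.796, 0.605, -0.0]
wrist_force: [-0.2, -0.1, 0.4]
finger_gap: -0.0
```

Emit:
play_rows([
  {"claw":0,"delta_pos":[0,0,0.06],"twist":0},
  {"claw":0,"delta_pos":[0,0,0.06],"twist":0},
])

```text
clock: 12.08
tcp_pos: [0.4942, 0.0331, 0.0841]
orientation: [0.0, 0.796, 0.605, -0.0]
wrist_force: [0.3, 0.0, 0.1]
finger_gap: 0.0003
```

Run:
```python
from h import *
im=imaging.read_camera('wrist');a=im[190:265,285:350]
s=get_state();print(s['tcp_pos'],s['wrist_force']);save('c5.png',a,None,8)
```

```text
[0.49423459 0.03310306 0.08415709] [-0.10185769  0.0307763  -0.37756004]
```

View pics/c5.png

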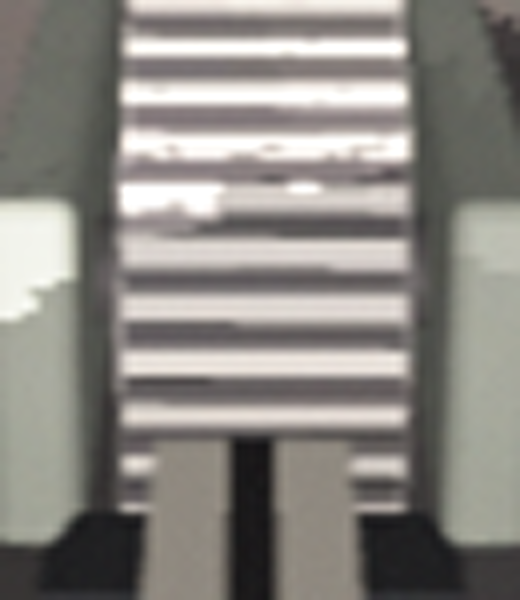

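Run:
```python
from h import *
ci=np.load('w1ci.npy',allow_pickle=True).item()
R,c,_=fitjig(ci,[[425,59],[405,247],[277,247],[268,59]])
sc=imaging.camera_info('side')
L=np.array([[.09,.12],[.09,-.12],[-.09,-.12],[-.09,.12]])
s=get_state();t=s['tcp_pos']
print('corners',proj(sc,np.c_[c+L@R.T,[.018]*4]).round(1).tolist())
print('wt',proj(sc,[np.r_[c+R@[-.032,0],.098]]).round(1), 'tcp+h',[(h,proj(sc,[t+[0,0,h/1e3]]).round(1)[0].tolist()) for h in(0,10,20,30)])
im=imaging.read_camera('side');save('s5.png',im,(290,140,410,240),6.6)
wc=imaging.camera_info('wrist');T=np.array(wc['world_to_cam']);print('tcp in cam',T[:3,:3]@t+T[:3,3],T[:3,2])
# grooves: wheel width px -> depth at rows
print('wheel px width at top', [np.diff(proj(wc,[np.r_[c+R@[x,0],.098] for x in(-.043,-.021)])[:,0])])
print(proj(wc,[np.r_[c+R@[-.032,.036*np.sin(a)],.062+.036*np.cos(a)] for a in np.radians([-30,-20,-10,0,10])]).round(1).tolist())
```

```text
corners [[296.3, 201.9], [349.6, 171.3], [392.3, 195.2], [338.8, 231.7]]
wt [[354.2 182. ]] tcp+h [(0, [353.9, 185.8]), (10, [354.1, 183.0]), (20, [354.3, 180.3]), (30, [354.6, 177.4])]
tcp in cam [0.00155272 0.02392367 0.18917973] [-5.18631087e-04  3.25048331e-01 -9.45697263e-01]
wheel px width at top [array([35.67128701])]
[[317.9, 267.4], [317.9, 261.9], [318.0, 254.8], [318.0, 246.3], [318.0, 236.7]]
```

View pics/s5.png

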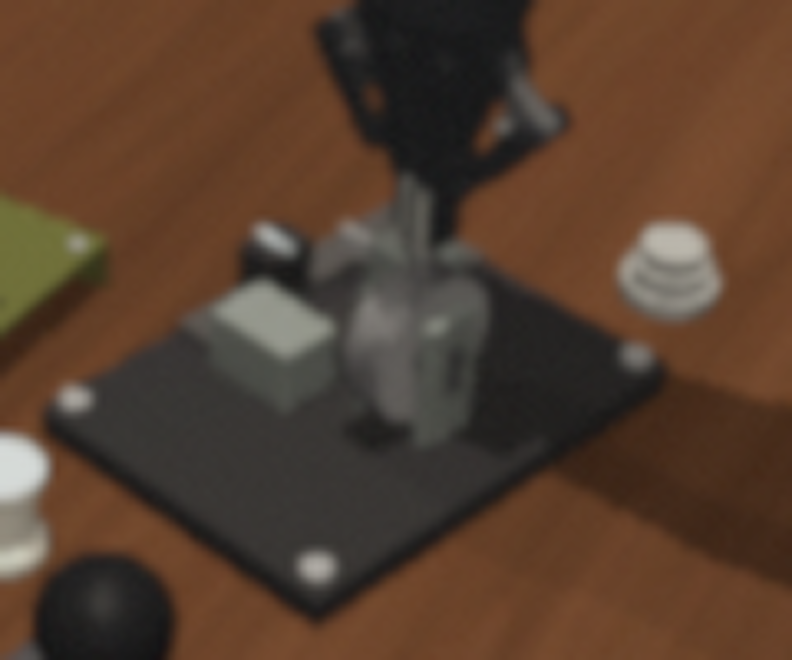

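Plate corners in the side view match the prediction within 2 px, so the calibration is sound. The fingertip end at crop (415,265) is about 15–20 mm above the nominal TCP. It is just short of the wheel top, so I'll keep descending.

Emit:
play_rows([
  {"claw":0,"delta_pos":[0,0,0.06],"twist":0},
  {"claw":0,"delta_pos":[0,0,0.06],"twist":0},
])

```text
clock: 12.42
tcp_pos: [0.4942, 0.0331, 0.0835]
orientation: [-0.0, 0.796, 0.605, -0.0]
wrist_force: [-0.6, 0.6, -0.1]
finger_gap: 0.0001
```

Emit:
play_rows([
  {"claw":0,"delta_pos":[0,0,0.06],"twist":0},
  {"claw":0,"delta_pos":[0,0,0.06],"twist":0},
])

```text
clock: 12.68
tcp_pos: [0.4942, 0.0331, 0.0829]
orientation: [0.0, 0.796, 0.605, -0.0]
wrist_force: [-1.0, 0.2, 0.1]
finger_gap: 0.0001
```

Emit:
play_rows([
  {"claw":0,"delta_pos":[0,0,0.06],"twist":0},
  {"claw":0,"delta_pos":[0,0,0.06],"twist":0},
])

```text
clock: 12.92
tcp_pos: [0.4942, 0.0331, 0.0823]
orientation: [0.0, 0.796, 0.605, -0.0]
wrist_force: [-0.3, 0.9, -0.3]
finger_gap: -0.0001
```

Emit:
play_rows([
  {"claw":0,"delta_pos":[0,0,0.06],"twist":0},
  {"claw":0,"delta_pos":[0,0,0.06],"twist":0},
])

```text
clock: 13.18
tcp_pos: [0.4942, 0.0331, 0.0817]
orientation: [0.0, 0.796, 0.605, -0.0]
wrist_force: [0.2, -0.8, 0.1]
finger_gap: 0.0002
```

Emit:
play_rows([
  {"claw":0,"delta_pos":[0,0,0.06],"twist":0},
  {"claw":0,"delta_pos":[0,0,0.06],"twist":0},
])

```text
clock: 13.42
tcp_pos: [0.4942, 0.0331, 0.0811]
orientation: [-0.0, 0.796, 0.605, -0.0]
wrist_force: [-0.2, -0.9, -0.9]
finger_gap: -0.0003
```

Emit:
play_rows([
  {"claw":0,"delta_pos":[0,0,0.06],"twist":0},
  {"claw":0,"delta_pos":[0,0,0.06],"twist":0},
])

```text
clock: 13.68
tcp_pos: [0.4942, 0.0331, 0.0805]
orientation: [0.0, 0.796, 0.605, -0.0]
wrist_force: [-0.5, -0.6, 1.2]
finger_gap: -0.0003
```

Emit:
play_rows([
  {"claw":0,"delta_pos":[0,0,0.06],"twist":0},
  {"claw":0,"delta_pos":[0,0,0.06],"twist":0},
])

```text
clock: 13.92
tcp_pos: [0.4942, 0.0331, 0.0799]
orientation: [0.0, 0.796, 0.605, -0.0]
wrist_force: [-0.1, 0.6, -0.1]
finger_gap: 0.0001
```

Emit:
play_rows([
  {"claw":0,"delta_pos":[0,0,0.06],"twist":0},
  {"claw":0,"delta_pos":[0,0,0.06],"twist":0},
])

```text
clock: 14.18
tcp_pos: [0.4942, 0.0331, 0.0793]
orientation: [0.0, 0.796, 0.605, -0.0]
wrist_force: [-0.0, 0.1, -0.3]
finger_gap: -0.0003
```

Run:
```python
from h import *
a=np.load('side0.npy');b=imaging.read_camera('side')
d=np.abs(b.astype(int)-a).max(2).clip(0,80)*3; d=np.repeat(d[...,None],3,2).astype(np.uint8)
s=(slice(155,205),slice(335,375))
o=np.hstack([cv2.resize(x[s],(260,325),interpolation=cv2.INTER_NEAREST) for x in((a*1.0*1.6).clip(0,255).astype(np.uint8),(b*1.6).clip(0,255).astype(np.uint8),d)])
save('c6.png',o)
sc=imaging.camera_info('side');t=get_state()['tcp_pos']
for h in(0,15,20,25,30,36):
  print(h,((proj(sc,[t+[0,0,h/1e3]])[0]-[335,155])*6.5).round())
```

```text
0 [122. 209.]
15 [124. 182.]
20 [125. 173.]
25 [126. 164.]
30 [126. 155.]
36 [127. 144.]
```

View pics/c6.png

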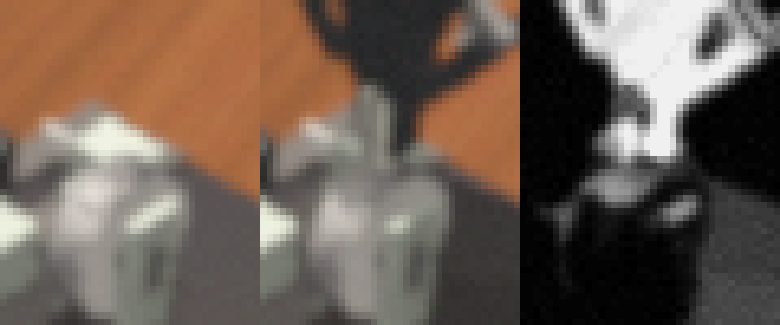

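The finger now ends at about crop-2 (110,167), which is roughly h≈22 mm above the nominal TCP and only a few mm above the wheel's top (predicted y 175).

Emit:
play_rows([
  {"claw":0,"delta_pos":[0,0,0.06],"twist":0},
  {"claw":0,"delta_pos":[0,0,0.06],"twist":0},
])

```text
clock: 14.48
tcp_pos: [0.4942, 0.0331, 0.0787]
orientation: [0.0, 0.796, 0.605, -0.0]
wrist_force: [0.4, 0.9, 0.2]
finger_gap: -0.0
```

Emit:
play_rows([
  {"claw":0,"delta_pos":[0,0,0.06],"twist":0},
  {"claw":0,"delta_pos":[0,0,0.06],"twist":0},
])

```text
clock: 14.72
tcp_pos: [0.4942, 0.0331, 0.0781]
orientation: [0.0, 0.796, 0.605, -0.0]
wrist_force: [0.2, -0.6, 0.3]
finger_gap: -0.0001
```

Emit:
play_rows([
  {"claw":0,"delta_pos":[0,0,0.06],"twist":0},
  {"claw":0,"delta_pos":[0,0,0.06],"twist":0},
])

```text
clock: 14.98
tcp_pos: [0.4942, 0.0331, 0.0775]
orientation: [0.0, 0.796, 0.605, -0.0]
wrist_force: [-0.0, -1.0, 1.3]
finger_gap: 0.0001
```

Emit:
play_rows([
  {"claw":0,"delta_pos":[0,0,0.06],"twist":0},
  {"claw":0,"delta_pos":[0,0,0.06],"twist":0},
])

```text
clock: 15.22
tcp_pos: [0.4942, 0.0331, 0.0769]
orientation: [0.0, 0.796, 0.605, -0.0]
wrist_force: [0.6, 0.0, 0.3]
finger_gap: 0.0001
```

Emit:
play_rows([
  {"claw":0,"delta_pos":[0,0,0.06],"twist":0},
  {"claw":0,"delta_pos":[0,0,0.06],"twist":0},
])

```text
clock: 15.48
tcp_pos: [0.4942, 0.0331, 0.0763]
orientation: [0.0, 0.796, 0.605, -0.0]
wrist_force: [0.1, -0.4, 0.5]
finger_gap: -0.0001
```

Emit:
play_rows([
  {"claw":0,"delta_pos":[0,0,0.06],"twist":0},
])

```text
clock: 15.6
tcp_pos: [0.4943, 0.0331, 0.0758]
orientation: [0.0, 0.796, 0.605, 0.0]
wrist_force: [-0.3, 0.7, 0.3]
finger_gap: 0.0001
```

Emit:
play_rows([
  {"claw":0,"delta_pos":[0,0,0.06],"twist":0},
])

```text
clock: 15.72
tcp_pos: [0.4943, 0.0331, 0.0752]
orientation: [0.0, 0.796, 0.605, -0.0]
wrist_force: [0.3, 0.1, 0.1]
finger_gap: -0.0002
```

Emit:
play_rows([
  {"claw":0,"delta_pos":[0,0,0.06],"twist":0},
])

```text
clock: 15.85
tcp_pos: [0.4942, 0.0331, 0.0745]
orientation: [0.0, 0.796, 0.605, -0.0]
wrist_force: [-0.3, -0.3, -0.0]
finger_gap: -0.0002
```

Emit:
play_rows([
  {"claw":0,"delta_pos":[0,0,0.06],"twist":0},
])

```text
clock: 15.98
tcp_pos: [0.4942, 0.0331, 0.0739]
orientation: [0.0, 0.796, 0.605, -0.0]
wrist_force: [-0.1, 0.3, 0.4]
finger_gap: -0.0001
```

Emit:
play_rows([
  {"claw":0,"delta_pos":[0,0,0],"twist":0},
])

```text
clock: 16.1
tcp_pos: [0.4942, 0.0331, 0.0739]
orientation: [-0.0, 0.796, 0.605, -0.0]
wrist_force: [-0.1, 0.2, -0.5]
finger_gap: 0.0003
```

Run:
```python
from h import *
from scipy.optimize import brentq
t=get_state()['tcp_pos'];wc=imaging.camera_info('wrist');sc=imaging.camera_info('side')
jy=np.array([.267,.9636,0])
t6=t.copy();t6[2]=.0793
for w in(-.011,0,.003,.006,.009,.011):
    h=brentq(lambda h:proj(wc,[t+jy*w+[0,0,h]])[0,1]-244.6,-.02,.06)
    P=t+jy*w+[0,0,h];d=np.array([.0069,-.0019,0])
    print(w,round(h*1000,1),'tip z',P[2].round(4),'25px =',25/np.linalg.norm(np.diff(proj(wc,[P-d,P+d]),axis=0))*14.3,'side',((proj(sc,[t6+jy*w+[0,0,h]])[0]-[335,155])*6.5).round())
```

```text
-0.011 -9.5 tip z 0.0644 25px = 17.656364507047023 side [137. 216.]
0 11.4 tip z 0.0853 25px = 15.614227857422344 side [124. 189.]
0.003 17.1 tip z 0.091 25px = 15.057279120979505 side [120. 181.]
0.006 22.8 tip z 0.0967 25px = 14.500329143888617 side [116. 173.]
0.009 28.5 tip z 0.1024 25px = 13.943377777504367 side [113. 166.]
0.011 32.3 tip z 0.1062 25px = 13.57207601030697 side [110. 161.]
```

Combining the wrist and side views gives a pad half width of 11 mm and a fingertip about 32 mm behind the reported TCP, so the tip is now at z≈0.106. Contact is expected at a TCP z of about 0.066.

Emit:
play_rows([
  {"claw":0,"delta_pos":[0,0,0.2],"twist":0},
  {"claw":0,"delta_pos":[0,0,0.35],"twist":0},
])

```text
clock: 16.35
tcp_pos: [0.4942, 0.0331, 0.0703]
orientation: [0.0, 0.796, 0.605, -0.0]
wrist_force: [0.8, 0.3, 0.1]
finger_gap: -0.0002
```

Emit:
play_rows([
  {"claw":0,"delta_pos":[0,0,0.06],"twist":0},
  {"claw":0,"delta_pos":[0,0,0.06],"twist":0},
])

```text
clock: 16.6
tcp_pos: [0.4942, 0.0331, 0.0698]
orientation: [-0.0, 0.796, 0.605, -0.0]
wrist_force: [-0.1, -0.5, 0.5]
finger_gap: 0.0007
```

Emit:
play_rows([
  {"claw":0,"delta_pos":[0,0,0.06],"twist":0},
  {"claw":0,"delta_pos":[0,0,0.06],"twist":0},
])

```text
clock: 16.85
tcp_pos: [0.4943, 0.0331, 0.0693]
orientation: [0.0, 0.796, 0.605, 0.0]
wrist_force: [0.3, 0.0, -0.4]
finger_gap: -0.0
```

Emit:
play_rows([
  {"claw":0,"delta_pos":[0,0,0.06],"twist":0},
  {"claw":0,"delta_pos":[0,0,0.06],"twist":0},
])

```text
clock: 17.1
tcp_pos: [0.4943, 0.0331, 0.0692]
orientation: [0.0, 0.796, 0.605, 0.0]
wrist_force: [-1.1, -0.3, 4.1]
finger_gap: -0.0001
```

Contact at TCP z≈0.0692 with 4.1 N. A first short stroke toward +y (tool +x) follows.

Emit:
play_rows([
  {"claw":0,"delta_pos":[0.1,0,0.02],"twist":0},
  {"claw":0,"delta_pos":[0.3,0,0.02],"twist":0},
  {"claw":0,"delta_pos":[0.5,0,0.02],"twist":0},
])

```text
clock: 17.48
tcp_pos: [0.4956, 0.0376, 0.0691]
orientation: [0.001, 0.796, 0.605, -0.0]
wrist_force: [-2.4, -1.3, 7.0]
finger_gap: -0.0002
```

Emit:
play_rows([
  {"claw":0,"delta_pos":[0.2,0,0],"twist":0},
  {"claw":0,"delta_pos":[0.3,0,0],"twist":0},
])

```text
clock: 17.73
tcp_pos: [0.4965, 0.0406, 0.0691]
orientation: [0.0, 0.796, 0.605, -0.0]
wrist_force: [-1.6, -0.6, 6.6]
finger_gap: -0.0001
```

```bash
cat >> h.py <<'E'
def ptr(name='w',px=None):
    ci=imaging.camera_info('wrist');im=imaging.read_camera('wrist')
    np.save(name+'.npy',im);np.save(name+'ci.npy',ci,allow_pickle=True);return ci,im
E
python3 - <<'E'
from h import *
c0=np.load('w1ci.npy',allow_pickle=True).item()
R,c,_=fitjig(c0,[[425,59],[405,247],[277,247],[268,59]])
ci,im=ptr('w2');s=get_state();print(s['clock'],s['tcp_pos'],s['wrist_force'])
def bf(x,y):return np.r_[c+R@[x,y],.052]
print('mark(64..80,-19.5)',proj(ci,[bf(.063,-.0195),bf(.085,-.0195)]).round(1).tolist(),'ptr tip if 0,10mm',proj(ci,[bf(.06,-.0525),bf(.06,-.0425)]).round(1).tolist())
P=proj(ci,[bf(.055,-.035)])[0].astype(int);x,y=P
save('c7.png',im,(max(x-60,0),max(y-50,0),min(x+60,640),min(y+60,400)),5);print(x-60,y-50)
E
```

```text
17.775 [0.49650027 0.04071834 0.06908234] [-2.37351634 -0.86441094  6.26798537]
mark(64..80,-19.5) [[444.4, 259.3], [474.1, 259.4]] ptr tip if 0,10mm [[434.6, 296.3], [436.3, 285.5]]
371 227
```

View pics/c7.png

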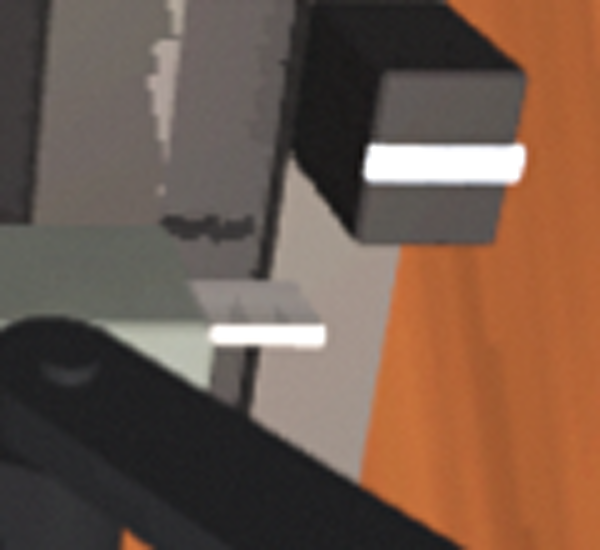

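The view shows the mark row at 259.6 (as predicted) and the pointer at row 294, moved about 2.1 mm for 8 mm of rim. Rolling works at about 6.5 N. Next is a full stroke from -8.6 to +8.4 mm.

Emit:
play_rows([
  {"claw":0,"delta_pos":[0,0,-0.4],"twist":0},
  {"claw":0,"delta_pos":[-0.8,0,-0.4],"twist":0},
  {"claw":0,"delta_pos":[-1.7,0,-0.4],"twist":0},
  {"claw":0,"delta_pos":[-1.7,0,-0.2],"twist":0},
  {"claw":0,"delta_pos":[-1.7,0,-0.05],"twist":0},
  {"claw":0,"delta_pos":[-1.7,0,0],"twist":0},
  {"claw":0,"delta_pos":[-1.7,0,0],"twist":0},
])

```text
clock: 18.65
tcp_pos: [0.4918, 0.0242, 0.069]
orientation: [0.0, 0.796, 0.605, -0.0]
wrist_force: [-1.8, -1.1, 6.2]
finger_gap: 0.0002
```

Emit:
play_rows([
  {"claw":0,"delta_pos":[0.3,0,0],"twist":0},
  {"claw":0,"delta_pos":[0.7,0,0],"twist":0},
  {"claw":0,"delta_pos":[1.1,0,0],"twist":0},
  {"claw":0,"delta_pos":[1.5,0,0],"twist":0},
  {"claw":0,"delta_pos":[1.7,0,0],"twist":0},
  {"claw":0,"delta_pos":[1.7,0,0],"twist":0},
])

```text
clock: 19.4
tcp_pos: [0.4965, 0.041, 0.0691]
orientation: [0.0, 0.796, 0.606, 0.0]
wrist_force: [-1.3, -0.0, 5.7]
finger_gap: 0.0002
```

```bash
cat >> h.py <<'E'
def gap(ci,im):
    c0=np.load('w1ci.npy',allow_pickle=True).item()
    R,c,_=fitjig(c0,[[425,59],[405,247],[277,247],[268,59]])
    def find(x0,x1,ya,yb):
        # brightest low-saturation blob in the jig-frame box at z=.052
        q=proj(ci,[np.r_[c+R@[x,y],.052] for x in(x0,x1) for y in(ya,yb)])
        l,t=np.floor(q.min(0)).astype(int);r,b=np.ceil(q.max(0)).astype(int);t=max(t,0)
        g=im[t:b+1,l:r+1].min(2);m=(g>190).astype(np.uint8)
        n,lab,st,ce=cv2.connectedComponentsWithStats(m);k=1+np.argmax(st[1:,4]) if n>1 else None
        if k is None:return None
        w=np.where(lab==k,g.astype(float)-170,0);ys,xs=np.mgrid[t:b+1,l:r+1]
        p=[(w*xs).sum()/w.sum(),(w*ys).sum()/w.sum()]
        return p,st[k],(R.T@(atz(ci,[p],.052)[0,:2]-c))*1000
    return find(.065,.088,-.028,-.010),find(.049,.059,-.060,-.008)
E
python3 - <<'E'
from h import *
print(gap(np.load('w2ci.npy',allow_pickle=True).item(),np.load('w2.npy')))
ci,im=ptr('w3');s=get_state();print(s['clock'],s['tcp_pos'],s['wrist_force']);print(gap(ci,im))
E
```

```text
(([np.float64(459.63958548036186), np.float64(259.09406847589605)], array([  0,   9,  31,   7, 215], dtype=int32), array([ 74.25009835, -19.2727005 ])), ([np.float64(427.07025582283313), np.float64(293.4971363115693)], array([ 0, 47, 17,  4, 68], dtype=int32), array([ 53.83405723, -49.92304677])))
19.45 [0.49654841 0.04101861 0.06907532] [-1.79710337  0.41690426  6.03809901]
(([np.float64(459.82903136275326), np.float64(259.94371357202334)], array([  0,   9,  31,   7, 215], dtype=int32), array([ 74.41820473, -19.4734775 ])), ([np.float64(427.49037114845936), np.float64(288.8799019607843)], array([ 0, 41, 18,  5, 83], dtype=int32), array([ 53.55993451, -45.13521027])))
```

Each 17 mm stroke closes about 4.8 mm, and 25.7 mm remains. I'll do four more strokes and then check.

Emit:
play_rows([
  {"claw":0,"delta_pos":[0,0,-0.4],"twist":0},
  {"claw":0,"delta_pos":[-0.8,0,-0.4],"twist":0},
  {"claw":0,"delta_pos":[-1.7,0,-0.4],"twist":0},
  {"claw":0,"delta_pos":[-1.7,0,-0.2],"twist":0},
  {"claw":0,"delta_pos":[-1.7,0,-0.05],"twist":0},
  {"claw":0,"delta_pos":[-1.7,0,0],"twist":0},
  {"claw":0,"delta_pos":[-1.4,0,0],"twist":0},
  {"claw":0,"delta_pos":[-1.0,0,0],"twist":0},
  {"claw":0,"delta_pos":[-0.6,0,0],"twist":0},
  {"claw":0,"delta_pos":[-0.2,0,0],"twist":0},
  {"claw":0,"delta_pos":[0,0,0],"twist":0},
  {"claw":0,"delta_pos":[0,0,0],"twist":0},
])

```text
clock: 20.95
tcp_pos: [0.4965, 0.041, 0.0691]
orientation: [0.0, 0.796, 0.606, 0.0]
wrist_force: [-2.3, 0.1, 6.2]
finger_gap: 0.0
```

Emit:
play_rows([
  {"claw":0,"delta_pos":[0,0,-0.4],"twist":0},
  {"claw":0,"delta_pos":[-0.8,0,-0.4],"twist":0},
  {"claw":0,"delta_pos":[-1.7,0,-0.4],"twist":0},
  {"claw":0,"delta_pos":[-1.7,0,-0.2],"twist":0},
  {"claw":0,"delta_pos":[-1.7,0,-0.05],"twist":0},
  {"claw":0,"delta_pos":[-1.7,0,0],"twist":0},
  {"claw":0,"delta_pos":[-1.4,0,0],"twist":0},
  {"claw":0,"delta_pos":[-1.0,0,0],"twist":0},
  {"claw":0,"delta_pos":[-0.6,0,0],"twist":0},
  {"claw":0,"delta_pos":[-0.2,0,0],"twist":0},
  {"claw":0,"delta_pos":[0,0,0],"twist":0},
  {"claw":0,"delta_pos":[0,0,0],"twist":0},
])

```text
clock: 22.45
tcp_pos: [0.4965, 0.041, 0.0691]
orientation: [0.0, 0.796, 0.606, 0.0]
wrist_force: [-2.4, 0.1, 6.1]
finger_gap: -0.0001
```

Run:
```python
from h import *
ci,im=ptr('w4');s=get_state();print(s['clock'],s['tcp_pos'],s['wrist_force']);print(gap(ci,im))
```

```text
22.5 [0.49653028 0.04101464 0.06907882] [-1.44164521 -0.57965564  6.7612615 ]
(([np.float64(459.8210930116195), np.float64(259.93951186968366)], array([  0,   9,  31,   7, 215], dtype=int32), array([ 74.41186736, -19.48854736])), ([np.float64(428.34700880202894), np.float64(277.9513650604207)], array([ 0, 30, 20,  5, 98], dtype=int32), array([ 52.98704055, -35.27051406])))
```

Emit:
play_rows([
  {"claw":0,"delta_pos":[0,0,-0.4],"twist":0},
  {"claw":0,"delta_pos":[-0.8,0,-0.4],"twist":0},
  {"claw":0,"delta_pos":[-1.7,0,-0.4],"twist":0},
  {"claw":0,"delta_pos":[-1.7,0,-0.2],"twist":0},
  {"claw":0,"delta_pos":[-1.7,0,-0.05],"twist":0},
  {"claw":0,"delta_pos":[-1.7,0,0],"twist":0},
  {"claw":0,"delta_pos":[-1.4,0,0],"twist":0},
  {"claw":0,"delta_pos":[-1.0,0,0],"twist":0},
  {"claw":0,"delta_pos":[-0.6,0,0],"twist":0},
  {"claw":0,"delta_pos":[-0.2,0,0],"twist":0},
  {"claw":0,"delta_pos":[0,0,0],"twist":0},
  {"claw":0,"delta_pos":[0,0,0],"twist":0},
])

```text
clock: 24.0
tcp_pos: [0.4965, 0.041, 0.0691]
orientation: [0.0, 0.796, 0.606, 0.0]
wrist_force: [-2.2, 0.7, 6.5]
finger_gap: -0.0002
```

Emit:
play_rows([
  {"claw":0,"delta_pos":[0,0,-0.4],"twist":0},
  {"claw":0,"delta_pos":[-0.8,0,-0.4],"twist":0},
  {"claw":0,"delta_pos":[-1.7,0,-0.4],"twist":0},
  {"claw":0,"delta_pos":[-1.7,0,-0.2],"twist":0},
  {"claw":0,"delta_pos":[-1.7,0,-0.05],"twist":0},
  {"claw":0,"delta_pos":[-1.7,0,0],"twist":0},
  {"claw":0,"delta_pos":[-1.4,0,0],"twist":0},
  {"claw":0,"delta_pos":[-1.0,0,0],"twist":0},
  {"claw":0,"delta_pos":[-0.6,0,0],"twist":0},
  {"claw":0,"delta_pos":[-0.2,0,0],"twist":0},
  {"claw":0,"delta_pos":[0,0,0],"twist":0},
  {"claw":0,"delta_pos":[0,0,0],"twist":0},
])

```text
clock: 25.5
tcp_pos: [0.4965, 0.041, 0.0691]
orientation: [0.0, 0.796, 0.606, 0.0]
wrist_force: [-1.2, 0.8, 6.4]
finger_gap: -0.0001
```

Run:
```python
from h import *
ci,im=ptr('w5');s=get_state();print(s['clock'],s['tcp_pos'],s['wrist_force']);print(gap(ci,im))
```

```text
25.55 [0.49651991 0.0410151  0.06906799] [-1.60419008  0.5918142   6.03446694]
(([np.float64(459.8211563073841), np.float64(259.9372878526515)], array([  0,   9,  31,   7, 215], dtype=int32), array([ 74.41175185, -19.48682455])), ([np.float64(429.15063125816283), np.float64(266.79088666376435)], array([ 0, 19, 21,  5, 95], dtype=int32), array([ 52.36132429, -25.45958941])))
```

Emit:
play_rows([
  {"claw":0,"delta_pos":[0,0,-0.4],"twist":0},
  {"claw":0,"delta_pos":[-0.8,0,-0.4],"twist":0},
  {"claw":0,"delta_pos":[-1.7,0,-0.4],"twist":0},
  {"claw":0,"delta_pos":[-1.7,0,-0.2],"twist":0},
  {"claw":0,"delta_pos":[-1.7,0,-0.05],"twist":0},
  {"claw":0,"delta_pos":[-1.7,0,0],"twist":0},
  {"claw":0,"delta_pos":[-1.4,0,0],"twist":0},
  {"claw":0,"delta_pos":[-1.0,0,0],"twist":0},
  {"claw":0,"delta_pos":[-0.6,0,0],"twist":0},
  {"claw":0,"delta_pos":[-0.2,0,0],"twist":0},
  {"claw":0,"delta_pos":[0,0,0],"twist":0},
  {"claw":0,"delta_pos":[0,0,0],"twist":0},
])

```text
clock: 27.05
tcp_pos: [0.4965, 0.041, 0.0691]
orientation: [0.0, 0.796, 0.606, 0.0]
wrist_force: [-2.5, 0.1, 5.8]
finger_gap: 0.0
```

Emit:
play_rows([
  {"claw":0,"delta_pos":[0,0,-0.4],"twist":0},
  {"claw":0,"delta_pos":[-0.9,0,-0.4],"twist":0},
  {"claw":0,"delta_pos":[-0.9,0,-0.4],"twist":0},
  {"claw":0,"delta_pos":[-0.9,0,-0.2],"twist":0},
  {"claw":0,"delta_pos":[-0.9,0,-0.05],"twist":0},
  {"claw":0,"delta_pos":[-0.9,0,0],"twist":0},
  {"claw":0,"delta_pos":[-0.9,0,0],"twist":0},
])

```text
clock: 27.92
tcp_pos: [0.4939, 0.032, 0.0691]
orientation: [0.0, 0.796, 0.605, -0.0]
wrist_force: [-2.4, -0.3, 6.7]
finger_gap: 0.0
```

Run:
```python
from h import *
ci,im=ptr('w6');s=get_state();print(s['clock'],s['tcp_pos'],s['wrist_force']);print(gap(ci,im))
```

```text
27.975 [0.49397073 0.03204663 0.06915291] [-3.05202973 -0.67218406  6.67684775]
(([np.float64(462.02850608055337), np.float64(248.88173602588418)], array([  0,   8,  32,   8, 218], dtype=int32), array([ 74.45050755, -19.60164076])), ([np.float64(430.5776315789474), np.float64(249.92368421052632)], array([  0,  14,  23,   5, 102], dtype=int32), array([ 51.51084794, -20.53327499])))
```

Emit:
play_rows([
  {"claw":0,"delta_pos":[0.15,0,0],"twist":0},
  {"claw":0,"delta_pos":[0.3,0,0],"twist":0},
  {"claw":0,"delta_pos":[0.3,0,0],"twist":0},
])

```text
clock: 28.35
tcp_pos: [0.4948, 0.035, 0.0691]
orientation: [0.0, 0.796, 0.605, -0.0]
wrist_force: [-2.6, -0.6, 5.8]
finger_gap: 0.0
```

Run:
```python
from h import *
ci,im=ptr('w7');s=get_state();print(s['clock'],s['tcp_pos'],s['wrist_force']);print(gap(ci,im))
c0=np.load('w1ci.npy',allow_pickle=True).item();R,c,_=fitjig(c0,[[425,59],[405,247],[277,247],[268,59]])
g=im.min(2).astype(float)
def line(xs,r0,r1):
    rr=np.arange(r0,r1)[:,None];w=(g[r0:r1,xs]-150).clip(0);r=(w*rr).sum(0)/w.sum(0)
    P=(atz(ci,np.c_[xs,r],.052)[:,:2]-c)@R*1000;return np.polyfit(P[:,0],P[:,1],1),P[:,1].mean()
m,p=gap(ci,im);r=int(round(m[0][1]))
print('mark',line(np.arange(450,472),r-7,r+8));r=int(round(p[0][1]));print('ptr',line(np.arange(420,438),r-5,r+6))
print(im[r-8:r+9,[425,432,460]].min(2).T)
```

```text
28.4 [0.49476379 0.03503067 0.06912406] [-3.18523173 -1.41817329  6.3118587 ]
(([np.float64(461.1046946850604), np.float64(252.36894449791467)], array([  0,   9,  32,   8, 248], dtype=int32), array([ 74.26183355, -19.42686711])), ([np.float64(430.86558501516953), np.float64(252.50956338213956)], array([ 0, 13, 23,  5, 92], dtype=int32), array([ 52.01502372, -19.61524411])))
mark (array([-1.68983115e-03, -1.93411692e+01]), np.float64(-19.46591499622467))
ptr (array([-6.28450418e-03, -1.93475147e+01]), np.float64(-19.66345682022834))
[[134 134 134 129 124 147 250 255 255 253 140  82  80  76  68  67  60]
 [135 134 124 120 112 136 250 255 255 255 176 128 139 142 142 141 140]
 [ 83  82  79  89 226 255 255 255 255 255 255 204  92  79  82  82  82]]
```

Only 0.2 mm is left, so I'll roll 0.6 mm more and lift straight off.

Emit:
play_rows([
  {"claw":0,"delta_pos":[0.06,0,0],"twist":0},
  {"claw":0,"delta_pos":[0.06,0,0],"twist":0},
  {"claw":0,"delta_pos":[0.06,0,0],"twist":0},
  {"claw":0,"delta_pos":[0.06,0,-0.2],"twist":0},
  {"claw":0,"delta_pos":[0.06,0,-1],"twist":0},
  {"claw":0,"delta_pos":[0.06,0,-4],"twist":0},
  {"claw":0,"delta_pos":[0.06,0,-9],"twist":0},
  {"claw":0,"delta_pos":[0.06,0,-13],"twist":0},
  {"claw":0,"delta_pos":[0.06,0,-13],"twist":0},
  {"claw":0,"delta_pos":[0.06,0,-13],"twist":0},
])

```text
clock: 29.65
tcp_pos: [0.4948, 0.0357, 0.1982]
orientation: [-0.0, 0.796, 0.605, -0.0]
wrist_force: [-0.3, 0.9, -0.8]
finger_gap: -0.0001
```

Run:
```python
from h import *
ci,im=ptr('w8');s=get_state();print(s['clock'],s['tcp_pos'],s['wrist_force']);print(gap(ci,im))
save('c8.png',im,(335,120,435,255),4.4)
ci0=np.load('w1ci.npy',allow_pickle=True).item();print('same view offset',s['tcp_pos'])
t=imaging.read_camera('top');a=np.load('top0.npy')
for q in['cover','roller','weights']:print(q,[np.round(d['extent']) for d in spotter.spot_in('top',q)[:1]])
```

```text
29.7 [0.49426501 0.03570155 0.19757566] [ 0.49665347 -0.18769743  0.30735054]
(([np.float64(408.11641457971734), np.float64(197.97086536077362)], array([ 0,  6, 20,  5, 97], dtype=int32), array([ 74.3485428 , -19.40991488])), ([np.float64(390.08149405772497), np.float64(198.06960950764008)], array([ 0,  9, 14,  3, 40], dtype=int32), array([ 53.30029756, -19.53649666])))
same view offset [0.49426501 0.03570155 0.19757566]
cover [array([346., 138., 386., 165.])]
roller [array([308., 174., 326., 193.])]
weights []
```

View pics/c8.png

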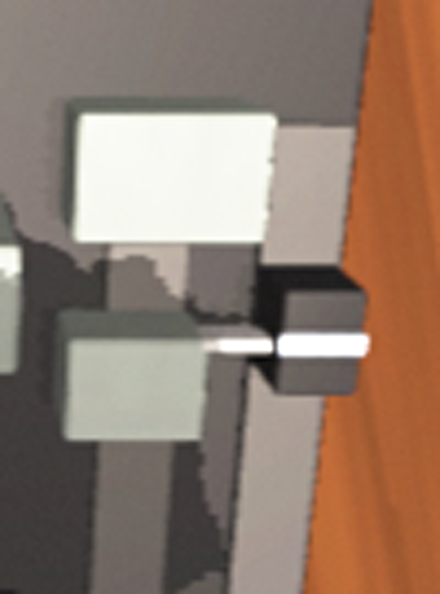

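The pointer at crop row 345 stands in line with the white mark at crop row 345, within about 0.1 mm. The finger is clear of the wheel.

```bash
python3 -c "
from h import *
print(env.hand_in())"
```

```text
the job is handed in; nothing more can be done
None
```

I rolled the thumbwheel with the shut fingertip in repeated +y strokes at about 6 N until the jaw's pointer lined up with the white mark. Then I lifted the finger straight off and handed the job in at 29.7 s.

**Last check:** with the finger away, the wrist camera put the pointer at y = -19.5 mm and the mark at y = -19.4 mm. The picture showed them in one line, and the wrist force was within its noise of zero.

**Disagreements:**
- The fingertips were about 29–32 mm behind the reported TCP. Contact came at a TCP height of 69 mm instead of 98 mm, so I found it by force, and the slow descent cost some time.
- In the last picture from the top camera the network found the cover and the roller where they had been. It did not report the coin weights, so I did not recheck them.
- I did not refit the jig's outline after the strokes. The mark's position stayed within 0.35 mm throughout, so I saw no sign that the jig or rider moved.

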